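# Ready the paper winder for the next core

### The job

Get the paper winder ready for its next roll: first turn the counter's black knob back anticlockwise until it is fully home at its zero stop, then lay the cardboard core with the green ends down in the winder's roller cradle between the two end cheeks and let go of it, and last push the red-tipped drive lever all the way over, away from the robot. Leave the counter at zero, and leave the white-ended core and the other things on the table where they are.

Things in the scene. Friction and masses are not known exactly. Their poses are not given: they have to be found in the camera images.
- counter (a joint): reading of the winder's counter knob, rad: 0 = against the zero stop, its red pointer at the red scale mark on the side away from the robot; grows clockwise seen from above, up to 4.7; starts at 1.5 to 2.8. It stays where it is left (friction about 0.05 N m); the hard stop at 0 may be pressed lightly.
- counter_grip (a point): on the upright axis of the counter knob, at the height to grip. The knob is a black bar 70 mm long, 16 mm thick, 37 mm tall (from 23 mm below this point to 14 mm above) on a 60 mm round foot; its flat sides can be pinched from above. x axis: along the bar towards the red pointer, turning with the knob; at zero it is the winder's x axis. z up.
- winder: bolted-down machine on a grey base 180 x 470 x 16 mm: roller cradle in the middle, counter at its right end seen from the robot, lever at its left end. Origin on the table under the cradle's centre; x axis across it, away from the robot; y axis along it towards the lever. The counter's axis is at x 0, y -205 mm, on a white console 150 x 125 mm, 70 mm high, with a white dial.
- cradle (a point): fixed point where the centre of a fully seated core lies, 77 mm above the table; axes as the winder's: a seated core lies along y. Two rows of black rollers, 28 mm in diameter, axles at x +-28 mm, 27 mm below this point; end cheeks with inner faces at y +-112 mm rise 19 mm above it. From y -40 to +40 mm there are no rollers: a gap for fingers, open to 60 mm below this point.
- lever_pivot (a point): fixed point on the lever's pivot axis (which runs along the winder's y), 38 mm above the table; axes as the winder's. It lies in a dark block 70 x 50 mm whose top is 3 mm above this point, with a 26 mm boss rising to 13 mm above it.
- green_core_mid (a point): centre of the loose core to load: cardboard tube with bright green ends, 200 mm long, 50 mm in diameter, about 0.15 kg, lying on the table at the start. x axis: along the tube, either way round; the other two axes may have rolled.
- drive_lever (a joint): angle of the drive lever, rad: 0 = leaning 0.5 rad towards the robot, 1.0 = thrown over, leaning 0.5 rad away from the robot (in the winder's x direction); stays where it is left (friction about 0.06 N m); starts from 0 to 0.15.
- drive_lever_tip (a point): centre of the red ball, 26 mm in diameter, at the tip of the lever; steel rod 10 mm in diameter, 75 mm from pivot to ball centre. Moves with the lever.
- white_core_mid (a point): centre of the wrong core: cardboard tube with white ends, 150 mm long, 50 mm in diameter, lying on the table near the green-ended one; to be left alone. x axis along the tube.
- green_core: the green-ended core as a body (its origin is on its surface, 25 mm from green_core_mid: use that point).
- ink_bottle: black bottle, 64 mm across, 140 mm tall; origin at the centre of its underside; z up; a bystander
- paperweight: dark wooden bar, 28 x 200 x 18 mm, with a small brass knob; origin at the centre of its underside; z up; a bystander
- seal_stone: reddish upright stone block, 36 x 36 x 72 mm; origin at the centre of its underside; z up; a bystander
- ink_dish: blue ceramic dish, 100 mm across, 22 mm high; origin at the centre of its underside; z up; a bystander
- water_cup: white ceramic cup, 72 mm across, 65 mm high; origin at the centre of its underside; z up; a bystander
Things that resemble listed ones, but are neither listed nor needed, are in the scene too. What is shaped like the green_core but blue is not meant.

How it is judged:
By the outcome, as a careful person would: the job done as asked, in the order asked, and still so for the second after the job is handed in, with the robot touching nothing.
It also fails if it takes over 72 s, if anything falls off the work surface, if the arm or the gripper's body presses on something with over 40 N, if the wrist force passes 120 N, or if a joint passes its speed limit or range.

### The arm

A 6-joint arm with a two-finger parallel gripper is mounted at the origin on the work surface. World frame = base frame: x ahead of the robot, y to its left, z up, the work surface at z = 0. Lengths are in m, angles in rad, forces in N, time in s.
With the tool pointing down it reaches from about 0.35 to 0.975 m from the base axis. Payload 4.9 kg.
Tool frame: the origin (TCP) lies at the very end of the fingers, on their centre line; the grasp point (between the pads) lies 19 mm behind it; z points along the fingers, y is the direction in which the jaws open and shut (so a half turn about z gives the same grasp; the last joint's range is limited). The gripper opens to 85 mm and grips with 20 to 120 N. Pads are 22 mm wide; open, the fingers measure 114 mm over their backs; the gripper's body (76 mm by 85 mm) begins 54 mm behind the grasp point. The pads swing forward as they close: fully open they stand 13 mm farther back than shut.
Start: joints at [-1.399, 0.053, 1.613, -0, 1.476, -0.119], TCP at [0.179, -0.599, 0.231] pointing down, gripper open.
Joint ranges: [-3.01, 3.01], [-1.01, 2.22], [0.06, 2.58], [-1.02, 4.17], [0.09, 2.62], [-3.14, 3.14]. Speed limits (rad/s): [2.57, 2.57, 3.14, 3.14, 3.14, 3.14].

### API

Orientations are given as a rotation vector (axis times angle).
In Python, from station import ctrl gives the robot as it stands.
- The arm moves only by the tool apply_moves, never from a script. Its argument "deltas" is a list of rows, each a list of 5 numbers: the shift along the tool's x, y, z in m, then the turn about the tool's z in rad, then the gripper's target within -1 to 1 (fully open at 1, half-way at 0, shut at -1). A call has exactly 8 rows; each row shifts and turns the pose as measured when the row begins, along the tool's axes as they then stand; what a row does not reach is not made up. A row lasts 1/8 s, in which the tool goes at most 62.5 mm and 10.7 degrees, less where a joint would pass 70% of its speed; a pose out of reach is approached as far as the arm can. A call with a gripper value outside its range is refused whole. The fingers move at their own pace and stop on an object; "grip_force" is the grip in N (left out, the last holds). Time passes only in rows, so rows that do not move let the fingers close, or fill a call up. It gives the time, the measured TCP pose, the force and the opening at its end, in the units of the state.
- ctrl.get_obs(): the state, without advancing time (a new reading comes with each control period).
- ctrl.get_image(name): name is "scene" or "top" or "wrist"; returns a dict with "img" (384x512x3 uint8, red, green, blue), "range_z" (384x512 float32, m along the optical axis (not along the pixel's ray), 0 where there is no reading), "mtx" (3x3 intrinsics, pixels), "k1" (the pictures are not rectified: a ray, as slopes to the right and down, at radius r is drawn at 1 + k1 r^2 times it, then the intrinsics apply), "eye" and "attitude" of the camera in the world; the wrist camera has in their place "mount" (4x4, takes a point from camera to tool coordinates, whose origin is the TCP and whose axes are the flange's). Camera axes: x right, y down, z forward; pixel columns grow to the right and rows downward; lengths in m; the calibration is good to about 2 mm. A picture is of the moment at which its call begins: read the wrist's pose just before it.
- ctrl.finish_job(): hands the job in, once; it reports no verdict.
Trained networks look in a picture, given as the dict that the camera call returned (one of the last four; its "shot" number tells which), for a name from the list of things; names that differ only in an ending like _2 or _b are one class to them, and where a whole thing is asked for, a point or a joint stands for the part that bears it (a point fixed in the world has none). Each returns a list of dicts, best first, with "confidence" (0 to 1); they miss things now and then, are a little off and sometimes report something else, mostly with a low value. They report only what shows in the picture. A call takes as long as a camera call. They do not tell look-alikes from the thing itself.
- ctrl.search_frame(picture, target): "extent" ([left, top, width, height] in pixels, round what is visible of it).
- ctrl.spot_point(picture, target): "uv" ([column, row] in pixels: a listed point, or the origin of a listed thing).
The state is a dict: "t": time; "q": joint angles; "dq": joint speeds; "effort": joint torques, N m; "tool_pos": TCP position; "tool_rot": TCP orientation; "contact_force": force on the tool from outside, world axes, zero at the start; "wrist_torque": the same for the moment, N m; "opening": finger opening in m.
Only numpy, scipy, OpenCV 4.12 (cv2) and the standard library are available. Lean on these libraries where they do the work, as an engineer would, in place of code of your own. Each camera call takes 0.05 s, during which the arm holds its last target.

## Working session

There is one attempt and no reset: what is moved stays moved. The work goes in short steps, Python scripts to look and compute and a tool call to move; the robot and the scene stay as the last step left them, time stands still between calls to the robot, and variables do not carry over. Pictures are saved under pics/ and viewed, and the job is handed in when it is done.

Besides the shell and the picture viewer there is one more tool, called after "Emit:" in YAML: its name, and indented under it one key for each argument. apply_moves: Moves the arm, as the interface text tells. Its arguments: {"type":"object","properties":{"deltas":{"type":"array"},"grip_force":{"type":"number"}},"required":["deltas"]}

```bash
ls; mkdir -p pics; cat > h.py <<'E'
import numpy as np, cv2
from scipy.spatial.transform import Rotation as R
from station import ctrl
def cam(p,obs=None):
    if 'eye' in p:
        a=np.array(p['attitude'],float)
        Rm=a if a.shape==(3,3) else R.from_rotvec(a).as_matrix()
        return Rm,np.array(p['eye'],float)
    m=np.array(p['mount']); T=R.from_rotvec(obs['tool_rot']).as_matrix()
    return T@m[:3,:3], T@m[:3,3]+np.array(obs['tool_pos'])
def ray(p,uv):
    K=np.array(p['mtx']);d=(np.array([(uv[0]-K[0,2])/K[0,0],(uv[1]-K[1,2])/K[1,1]]))
    s=d.copy()
    for _ in range(20): s=d/(1+p['k1']*(s@s))
    return np.array([s[0],s[1],1.])
def world(p,uv,obs=None,z=None,h=None):
    Rm,e=cam(p,obs); r=ray(p,uv)
    if h is not None:
        w=Rm@r; return e+w*(h-e[2])/w[2]
    if z is None: 
        u,v=int(round(uv[0])),int(round(uv[1])); a=p['range_z'][max(v-1,0):v+2,max(u-1,0):u+2]; a=a[a>0]; z=np.median(a) if len(a) else np.nan
    return e+Rm@(r*z)
def pix(p,X,obs=None):
    Rm,e=cam(p,obs); c=Rm.T@(np.array(X)-e); s=c[:2]/c[2]; s=s*(1+p['k1']*(s@s)); K=np.array(p['mtx']); return K[0,0]*s[0]+K[0,2],K[1,1]*s[1]+K[1,2]
def cloud(p,obs=None):
    K=np.array(p['mtx']); v,u=np.mgrid[0:384,0:512]
    d=np.stack([(u-K[0,2])/K[0,0],(v-K[1,2])/K[1,1]],-1); s=d.copy()
    for _ in range(20): s=d/(1+p['k1']*(s**2).sum(-1,keepdims=True))
    z=p['range_z']; c=np.concatenate([s*z[...,None],z[...,None]],-1)
    Rm,e=cam(p,obs); w=c@Rm.T+e; w[z<=0]=np.nan; return w
def save(p,name,crop=None,k=1):
    im=p['img'][...,::-1]
    if crop: l,t,w,h=crop; im=im[t:t+h,l:l+w]
    cv2.imwrite('pics/'+name,cv2.resize(im,None,fx=k,fy=k,interpolation=cv2.INTER_CUBIC))
E
python3 - <<'E'
from h import *
o=ctrl.get_obs(); print(o)
for n in ['top','scene','wrist']:
    p=ctrl.get_image(n); save(p,n+'0.png',None,1.5)
    print(n,p['mtx'],p['k1'],p.get('eye'),p.get('attitude'),p.get('mount'))
    for t in ['green_core_mid','white_core_mid','counter_grip','drive_lever_tip','lever_pivot','cradle','winder','ink_bottle','paperweight','seal_stone','ink_dish','water_cup']:
        for r in ctrl.spot_point(p,t)[:3]:
            if r['confidence']>.2: print(t,np.round(r['uv'],1),round(r['confidence'],2),np.round(world(p,r['uv'],o),3))
E
```

```text
pics
{'t': 0.0, 'q': array([-1.39900634e+00,  5.33704900e-02,  1.61432643e+00,  1.70194038e-05,
        1.47601770e+00, -1.19025690e-01]), 'dq': array([ 0.00037983,  0.00199325, -0.00024283, -0.00062924, -0.00105408,
        0.0005734 ]), 'effort': array([ 3.01898886e-03, -3.93681550e+01, -3.70175028e+01, -1.55943695e-05,
        7.03983824e-03,  4.92098096e-06]), 'tool_pos': array([ 0.17908774, -0.59812303,  0.23003521]), 'tool_rot': array([-3.10634018e+00, -4.54894181e-01,  6.12828544e-05]), 'contact_force': array([-0.31640798, -0.87379241, -0.5336469 ]), 'wrist_torque': array([-0.00359293,  0.04076958, -0.00201378]), 'opening': 0.08565200336608117}
top [[393.22149415   0.         256.55810918]
 [  0.         393.22149415 186.02746961]
 [  0.           0.           1.        ]] -0.13557144257150158 [ 0.39734584 -0.02830037  1.38451812] [-2.15986071  2.16483408 -0.13300408] None
green_core_mid [296.5 258.5] 0.88 [ 0.31  -0.168  0.048]
green_core_mid [159.1 198.8] 0.68 [0.513 0.3   0.051]
white_core_mid [123.5 209.9] 0.65 [0.475 0.425 0.047]
counter_grip [341.7 169.4] 0.62 [ 0.603 -0
[... 1213 characters left out ...]
.114  0.016]
paperweight [289.4 280.2] 0.73 [0.771 0.103 0.018]
seal_stone [338.2 264.8] 0.81 [0.733 0.245 0.053]
seal_stone [215.9 281.7] 0.22 [ 0.802 -0.11   0.073]
ink_dish [391.4 258.6] 0.84 [0.688 0.42  0.008]
water_cup [122.7 184.9] 0.83 [ 0.452 -0.456  0.036]
wrist [[312.33439602   0.         254.25052883]
 [  0.         312.33439602 189.46695583]
 [  0.           0.           1.        ]] -0.043683736554344224 None None [[-3.18481461e-04 -9.46539528e-01 -3.22587693e-01  8.37899496e-02]
 [ 9.99999806e-01 -4.73970325e-04  4.03456956e-04  6.92249828e-04]
 [-5.34784950e-04 -3.22587502e-01  9.46539496e-01 -1.43221178e-01]
 [ 0.00000000e+00  0.00000000e+00  0.00000000e+00  1.00000000e+00]]
```

View pics/top0.png

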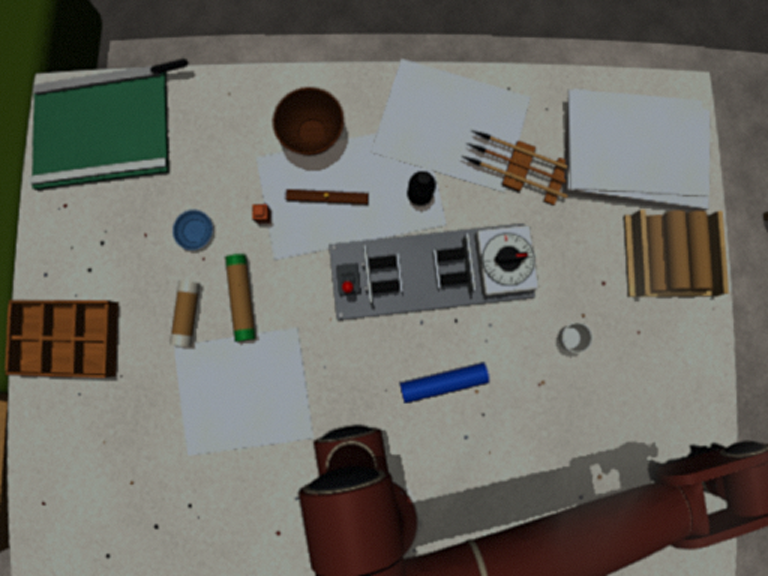

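View pics/scene0.png

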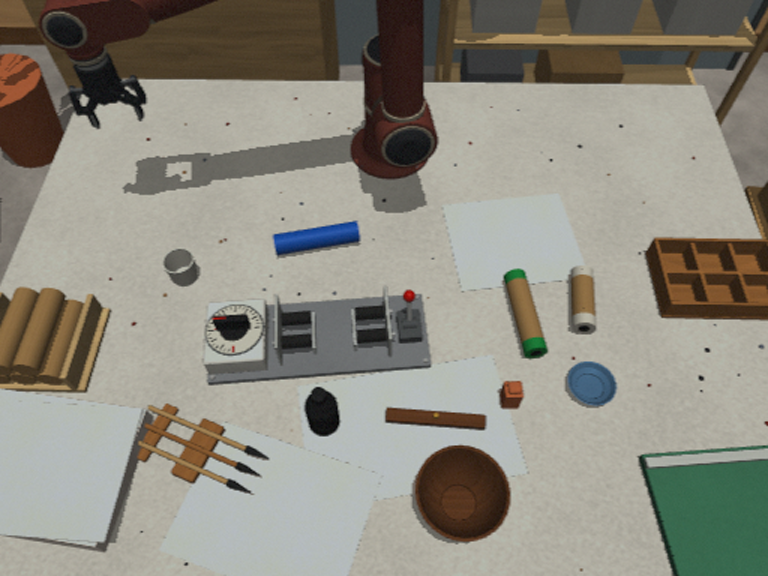

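The cores are: blue at (297,255) in raw top pixels, green-ended at (160,198), white-ended at (124,209). The green-ended tube fits the description, because the blue one is a decoy and the white one is shorter. I'll confirm it in an enlarged crop and measure the winder.

```bash
python3 - <<'E'
from h import *
p=ctrl.get_image('top'); 
im=p['img'][...,::-1]
a=cv2.resize(im[140:220,210:370],None,fx=5,fy=5,interpolation=cv2.INTER_CUBIC)
b=cv2.resize(im[160:240,100:180],None,fx=2.5,fy=2.5,interpolation=cv2.INTER_CUBIC)
c=np.zeros((600,800,3),np.uint8); c[:400]=a; c[400:,:200]=b; cv2.imwrite('pics/crop1.png',c)
W=cloud(p); np.set_printoptions(suppress=True,precision=4)
hsv=cv2.cvtColor(p['img'],cv2.COLOR_RGB2HSV)
def comp(m,name):
    pts=W[m]; pts=pts[np.isfinite(pts[:,0])]; print(name,len(pts),pts.mean(0),pts.min(0),pts.max(0)); return pts
# green ends
v,u=np.mgrid[0:384,0:512]
g=(hsv[...,0]>45)&(hsv[...,0]<75)&(hsv[...,1]>150)&(u>140)&(u<180)&(v>160)&(v<235)
comp(g&(v<190),'g1');comp(g&(v>=190),'g2')
red=((hsv[...,0]<6)|(hsv[...,0]>174))&(hsv[...,1]>150)
comp(red&(u>222)&(u<242)&(v>178)&(v<202),'ball')
comp(red&(u>320)&(u<360)&(v>150)&(v<190),'redcounter')
print([ (int(x),int(y)) for y,x in zip(*np.where(red&(u>320)&(u<360)&(v>150)&(v<190)))])
# console top z~70-75
m=(W[...,2]>.062)&(W[...,2]<.082)&(u>305)&(u<370)&(v>140)&(v<205)
pts=comp(m,'console'); print(cv2.minAreaRect((pts[:,:2]*1000).astype(np.float32)))
m=(W[...,2]>.008)&(W[...,2]<.2)&(u>215)&(u<365)&(v>145)&(v<215)
pts=comp(m,'winder'); print(cv2.minAreaRect((pts[:,:2]*1000).astype(np.float32)))
m=(W[...,2]>.085)&(u>320)&(u<360)&(v>150)&(v<195)
pts=comp(m,'knob');print(cv2.minAreaRect((pts[:,:2]*1000).astype(np.float32)))
m=(W[...,2]>.03)&(u>140)&(u<180)&(v>160)&(v<235)
pts=comp(m,'green');print(cv2.minAreaRect((pts[:,:2]*1000).astype(np.float32)))
o=ctrl.get_obs(); print(R.from_rotvec(o['tool_rot']).as_matrix())
E
```

```text
g1 75 [0.6036 0.3113 0.0457] [0.5914 0.2916 0.0329] [0.6154 0.3343 0.0578]
g2 85 [0.4315 0.2869 0.0472] [0.4197 0.2676 0.0336] [0.444  0.3068 0.056 ]
ball 49 [0.5328 0.0482 0.1119] [0.5196 0.0361 0.0429] [0.5538 0.0637 0.1262]
redcounter 22 [ 0.6002 -0.3287  0.1182] [ 0.5903 -0.3416  0.0982] [ 0.6074 -0.3054  0.1221]
[(344, 168), (344, 169), (345, 169), (346, 169), (347, 169), (348, 169), (349, 169), (350, 169), (344, 170), (345, 170), (346, 170), (347, 170), (348, 170), (349, 170), (350, 170), (344, 171), (345, 171), (346, 171), (347, 171), (348, 171), (349, 171), (345, 172), (338, 174)]
console 1435 [ 0.5976 -0.3054  0.0716] [ 0.5229 -0.3801  0.062 ] [ 0.6796 -0.2016  0.0819]
((597.4954223632812, -285.9587707519531), (148.60528564453125, 177.1417236328125), 6.157751083374023)
winder 6760 [ 0.5768 -0.1428  0.0383] [ 0.461  -0.4084  0.008 ] [0.7059 0.1078 0.1262]
((584.953369140625, -150.22708129882812), (514.7723999023438, 245.08399963378906), 89.6418228149414)
knob 128 [ 0.5974 -0.3106  0.1131] [ 0.588  -0.3455  0.0851] [ 0.6161 -0.2787  0.125 ]
((601.627197265625, -312.1304016113281), (25.3331298828125, 67.41436004638672), 4.822061061859131)
green 816 [0.5158 0.2997 0.0451] [0.4164 0.2646 0.03  ] [0.6181 0.3387 0.0593]
((517.5333862304688, 301.88055419921875), (199.38558959960938, 51.088539123535156), 7.757122993469238)
[[ 0.958   0.2867  0.    ]
 [ 0.2867 -0.958  -0.    ]
 [ 0.      0.     -1.    ]]
```

View pics/crop1.png

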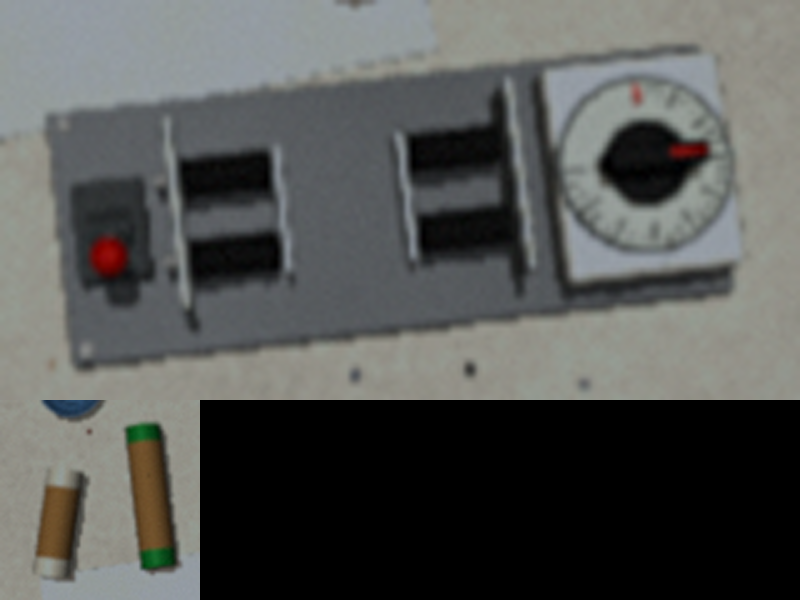

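```bash
python3 - <<'E'
from h import *
np.set_printoptions(suppress=True,precision=4)
p=ctrl.get_image('top')
f=lambda c,h: world(p,(c[0]/5-.4+210,c[1]/5-.4+140),h=h)
B=np.array([f(c,.016) for c in [(48,117),(712,48),(733,290),(75,367)]]); C=np.array([f(c,.070) for c in [(545,72),(712,55),(742,262),(572,285)]])
print(B,B.mean(0));print(C,C.mean(0)); print('dial',f((645,163),.071),'tip',f((107,258),.104))
for a,b in [(B[1],B[0]),(B[2],B[3])]:
    d=a-b; d=-d; print('yaw',np.arctan2(d[1],d[0])-np.pi/2, np.linalg.norm(d))
for a,b in [(B[0],B[3]),(B[1],B[2]),(C[0],C[3]),(C[1],C[2])]:
    d=a-b; print('yawx',np.arctan2(d[1],d[0]), np.linalg.norm(d))
print('pointer',f((708,150),.12),f((605,168),.12))
E
```

```text
[[ 0.6425  0.0973  0.016 ]
 [ 0.6924 -0.3767  0.016 ]
 [ 0.5184 -0.3859  0.016 ]
 [ 0.466   0.077   0.016 ]] [ 0.5798 -0.1471  0.016 ]
[[ 0.6636 -0.2465  0.07  ]
 [ 0.6759 -0.3628  0.07  ]
 [ 0.5327 -0.3786  0.07  ]
 [ 0.5175 -0.2616  0.07  ]] [ 0.5974 -0.3124  0.07  ]
dial [ 0.6005 -0.3135  0.071 ] tip [0.5329 0.0497 0.104 ]
yaw 0.1049263736837951 0.4766564011439769
yaw 0.11288671725283694 0.46587717502667086
yawx 0.11472507339895652 0.17771016827298267
yawx 0.052944261368425824 0.17422847562117758
yawx 0.10275769687767532 0.1469128139769341
yawx 0.11040272593668544 0.14402342298101056
pointer [ 0.6016 -0.3451  0.12  ] [ 0.5896 -0.2763  0.12  ]
```

Emit:
apply_moves:
  deltas:
    - [0.058,-0.018,-0.004,0,1]
    - [0.058,-0.018,-0.004,0,1]
    - [0.058,-0.018,-0.004,0,1]
    - [0.058,-0.018,-0.004,0,1]
    - [0.058,-0.018,-0.004,0,1]
    - [0.058,-0.018,-0.004,0,1]
    - [0.058,-0.018,-0.004,0,1]
    - [0.058,-0.018,-0.004,0,1]

```text
t: 3.05
tool_pos: [0.5909, -0.3246, 0.2647]
tool_rot: [3.107, 0.44, 0.002]
contact_force: [-0.7, -1.2, 0.0]
opening: 0.0856
```

Emit:
apply_moves:
  deltas:
    - [0,0,0,0.18,1]
    - [0,0,0,0.18,1]
    - [0,0,0,0.18,1]
    - [0,0,0,0.18,1]
    - [0,0,0,0.18,1]
    - [0,0,0,0.18,1]
    - [0,0,0,0.18,1]
    - [0,0,0,0.18,1]

```text
t: 4.05
tool_pos: [0.5954, -0.3199, 0.2642]
tool_rot: [2.594, -1.77, 0.005]
contact_force: [0.6, 0.3, 0.1]
opening: 0.0854
```

```bash
python3 - <<'E'
from h import *
np.set_printoptions(suppress=True,precision=4)
o=ctrl.get_obs(); p=ctrl.get_image('wrist'); save(p,'w1.png',None,1.5)
T=R.from_rotvec(o['tool_rot']).as_matrix(); print(np.arctan2(T[1,0],T[0,0]),o['tool_pos'],o['q'])
W=cloud(p,o); np.savez('w1.npz',W=W,img=p['img'],rot=o['tool_rot'],pos=o['tool_pos'])
r=ctrl.spot_point(p,'counter_grip'); print(r[:2],[world(p,x['uv'],o) for x in r[:2]])
E
```

```text
-1.1975650848238555 [ 0.5954 -0.3199  0.2642] [-0.6027  0.1523  1.4515 -0.0008  1.5349  2.1657]
[{'uv': [247.7, 174.2], 'confidence': 0.62}] [array([ 0.6025, -0.3187,  0.1182])]
```

View pics/w1.png

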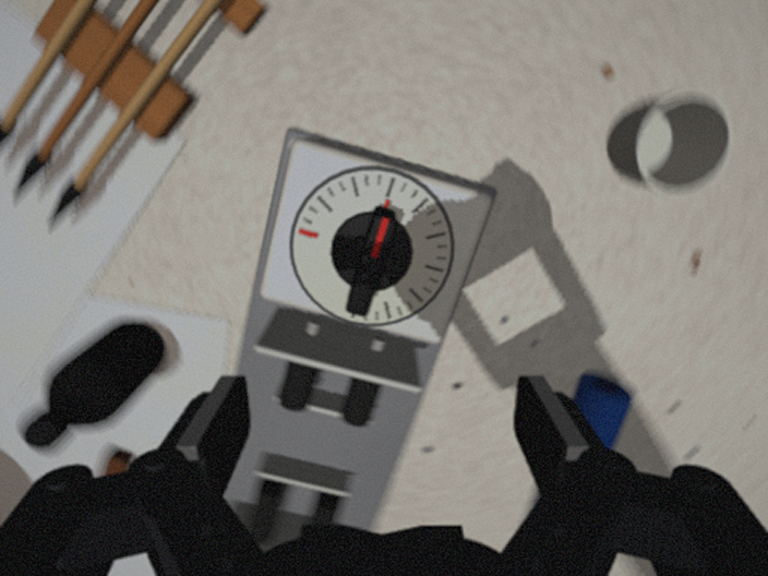

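```bash
python3 - <<'E'
from h import *
np.set_printoptions(suppress=True,precision=4)
o=ctrl.get_obs(); p=ctrl.get_image('wrist'); W=cloud(p,o)
f=lambda c,h: world(p,(c[0]/1.5-.17,c[1]/1.5-.17),o,h=h)
for n,c in dict(top=(372,245),foot=(345,250),foot2=(402,245),dial=(320,260),white=(300,180),bar=(362,290)).items():
    u,v=int(c[0]/1.5),int(c[1]/1.5); print(n,np.nanmedian(W[v-2:v+3,u-2:u+3,2]))
print('dial ctr',f((371.5,246),.072))
C=np.array([f(c,.070) for c in [(290,131),(495,190),(438,342),(262,298)]]);print(C,C.mean(0))
for a,b in [(C[1],C[0]),(C[2],C[3])]:
    d=a-b; print('side',np.arctan2(d[1],d[0]),np.linalg.norm(d))
for h in (.11,.12):
    a,b=f((386,208),h),f((357.5,313),h); d=a-b; print('bar',a,b,(a+b)/2,np.arctan2(d[1],d[0]),np.linalg.norm(d))
print('mark',f((308,234),.072))
hs=cv2.cvtColor(p['img'],cv2.COLOR_RGB2HSV); m=(hs[...,2]<45); m[:, :]&=True
v,u=np.mgrid[0:384,0:512]; m&=(np.hypot(u-247,v-165)<60)&(W[...,2]>.095)
q=W[m]; rc=cv2.minAreaRect((q[:,:2]*1000).astype(np.float32)); print(len(q),rc,q[:,2].max(),np.percentile(q[:,2],50))
E
```

```text
top 0.11858437920709292
foot 0.08170330373642393
foot2 0.08166633079490976
dial 0.07365781429618234
white 0.07043888094473005
bar 0.11849774654990469
dial ctr [ 0.6032 -0.317   0.072 ]
[[ 0.6849 -0.3717  0.07  ]
 [ 0.536  -0.3876  0.07  ]
 [ 0.5255 -0.2632  0.07  ]
 [ 0.6664 -0.2471  0.07  ]] [ 0.6032 -0.3174  0.07  ]
side -3.0346562974350566 0.14969649040629604
side -3.0275599777009674 0.14186849548370223
bar [ 0.6063 -0.3526  0.11  ] [ 0.5976 -0.2787  0.11  ] [ 0.602  -0.3157  0.11  ] -1.4535426043959987 0.07447565815695337
bar [ 0.607  -0.3541  0.12  ] [ 0.5986 -0.2827  0.12  ] [ 0.6028 -0.3184  0.12  ] -1.4535426043960002 0.07197333133559324
mark [ 0.6495 -0.3083  0.072 ]
947 ((601.9507446289062, -315.4121398925781), (16.09906578063965, 68.10584259033203), 5.319334983825684) 0.12078605536599551 0.1181983472121968
```

Emit:
apply_moves:
  deltas:
    - [0,-0.008,0,0.13,1]
    - [0,0,0,0.13,1]
    - [0,0,0.03,0,1]
    - [0,0,0.03,0,1]
    - [0,0,0.03,0,1]
    - [0,0,0.02,0,1]
    - [0,0,0,0,1]
    - [0,0,0,0,1]

```text
t: 5.2
tool_pos: [0.6049, -0.3181, 0.154]
tool_rot: [-2.366, 2.066, -0.013]
contact_force: [0.7, -0.5, -0.1]
opening: 0.0854
```

```bash
cat > st.py <<'E'
from h import *
np.set_printoptions(suppress=True,precision=4)
o=ctrl.get_obs(); T=R.from_rotvec(o['tool_rot']).as_matrix()
print('t',o['t'],'pos',o['tool_pos'],'head',round(np.arctan2(T[1,0],T[0,0]),4),'tilt',T[:,2],'q',o['q'],'F',o['contact_force'],'op',o['opening'])
import sys
if len(sys.argv)>3:
    t=np.array([float(x) for x in sys.argv[1:4]]); print('delta tool',T.T@(t-o['tool_pos']))
    if len(sys.argv)>4: print('turn',np.arctan2(T[1,0],T[0,0])-float(sys.argv[4]))
E
python3 st.py 0.6027 -0.3172 0.088 -1.465
```

```text
t 5.2 pos [ 0.6049 -0.3181  0.154 ] head -1.4357 tilt [ 0.0061 -0.0051 -1.    ] q [-0.5926  0.2368  1.541  -0.0009  1.3559  2.414 ] F [ 0.7203 -0.529  -0.1448] op 0.08535941982101981
delta tool [-0.0016  0.0024  0.066 ]
turn 0.029310868485534103
```

Emit:
apply_moves:
  deltas:
    - [-0.0015,0.0025,0.02,0.03,1]
    - [0,0,0.02,0,1]
    - [0,0,0.018,0,1]
    - [0,0,0.007,0,1]
    - [0,0,0,0,0.3]
    - [0,0,0,0,-0.5]
    - [0,0,0,0,-1]
    - [0,0,0,0,-1]
  grip_force: 30

```text
t: 6.2
tool_pos: [0.6019, -0.3186, 0.0877]
tool_rot: [2.332, -2.1, 0.012]
contact_force: [-2.3, 1.6, -3.6]
opening: 0.0153
```

```bash
python3 st.py 0.6027 -0.3172 0.088 -1.465
```

```text
t 6.2 pos [ 0.6019 -0.3186  0.0877] head -1.4664 tilt [ 0.0036 -0.0078 -1.    ] q [-0.5942  0.2956  1.5881 -0.0046  1.2506  2.4444] F [-2.2609  1.5505 -3.5671] op 0.015308351739595931
delta tool [-0.0013 -0.0009 -0.0004]
turn -0.0013806355140377757
```

Emit:
apply_moves:
  deltas:
    - [0,0,0,-0.16,-1]
    - [0,0,0,-0.16,-1]
    - [0,0,0,-0.16,-1]
    - [0,0,0,-0.16,-1]
    - [0,0,0,-0.16,-1]
    - [0,0,0,-0.16,-1]
    - [0,0,0,-0.16,-1]
    - [0,0,0,-0.16,-1]

```text
t: 7.2
tool_pos: [0.6062, -0.3143, 0.0877]
tool_rot: [-3.132, 0.229, -0.024]
contact_force: [0.2, 1.7, -0.8]
opening: 0.015
```

```bash
python3 st.py 0.6027 -0.3172 0.088 0.11; python3 -c "
from station import ctrl;print(ctrl.get_obs()['wrist_torque'])"
```

```text
t 7.2 pos [ 0.6062 -0.3143  0.0877] head -0.146 tilt [ 0.0152 -0.0003 -0.9999] q [-0.5905  0.2955  1.5882  0.0087  1.2452  1.1235] F [ 0.1858  1.7135 -0.8139] op 0.014962851794901698
delta tool [-0.0031  0.0034 -0.0004]
turn -0.25595125097729055
[ 0.42439576  0.05853867 -0.09014407]
```

Emit:
apply_moves:
  deltas:
    - [-0.001,0,0,-0.1,-1]
    - [0,0,0,-0.08,-1]
    - [0,0,0,-0.04,-1]
    - [0,0,0,-0.03,-1]
    - [0,0,0,-0.03,-1]
    - [0,0,0,-0.03,-1]
    - [0,0,0,-0.03,-1]
    - [0,0,0,0,-1]

```text
t: 8.2
tool_pos: [0.6067, -0.3129, 0.0879]
tool_rot: [-3.124, -0.311, -0.032]
contact_force: [1.4, 0.3, -2.4]
opening: 0.0156
```

```bash
python3 st.py 0.6027 -0.3172 0.088 0.11; python3 -c "
from station import ctrl;print(ctrl.get_obs()['wrist_torque'])"
```

```text
t 8.2 pos [ 0.6067 -0.3129  0.0879] head 0.1983 tilt [ 0.0201  0.0036 -0.9998] q [-0.5909  0.2932  1.5906  0.015   1.2431  0.7769] F [ 1.397   0.3084 -2.3701] op 0.015644914686475813
delta tool [-0.0048  0.0034 -0.0002]
turn 0.08825816486358894
[ 0.1260392   0.02045765 -1.99755427]
```

Emit:
apply_moves:
  deltas:
    - [0,0,0,0.03,-1]
    - [0,0,0,0,-1]
    - [0,0,0,0,-0.6]
    - [0,0,0,0,0]
    - [0,0,0,0,1]
    - [0,0,0,0,1]
    - [0,0,0,0,1]
    - [0,0,-0.03,0,1]

```text
t: 9.2
tool_pos: [0.6047, -0.3123, 0.116]
tool_rot: [-3.127, -0.277, -0.023]
contact_force: [0.2, -0.4, -0.1]
opening: 0.0852
```

Emit:
apply_moves:
  deltas:
    - [0,0,-0.05,0,1]
    - [0,0,-0.05,0,1]
    - [0,0,-0.04,0,1]
    - [0,0,0,0,1]
    - [0,0,0,0,1]
    - [0,0,0,0,1]
    - [0,0,0,0,1]
    - [0,0,0,0,1]

```text
t: 10.2
tool_pos: [0.6013, -0.3122, 0.2571]
tool_rot: [-3.125, -0.279, -0.018]
contact_force: [0.2, -0.2, 0.2]
opening: 0.0854
```

```bash
python3 st.py; python3 - <<'E'
from h import *
np.set_printoptions(suppress=True,precision=4)
o=ctrl.get_obs(); p=ctrl.get_image('wrist'); save(p,'w2.png',None,1.5); save(p,'w2c.png',(170,90,170,150),4)
E
```

```text
t 10.2 pos [ 0.6013 -0.3122  0.2571] head 0.1778 tilt [ 0.0108  0.0052 -0.9999] q [-0.5929  0.1563  1.4588  0.0104  1.5204  0.7996] F [ 0.1932 -0.205   0.187 ] op 0.08536622118736528
```

View pics/w2.png

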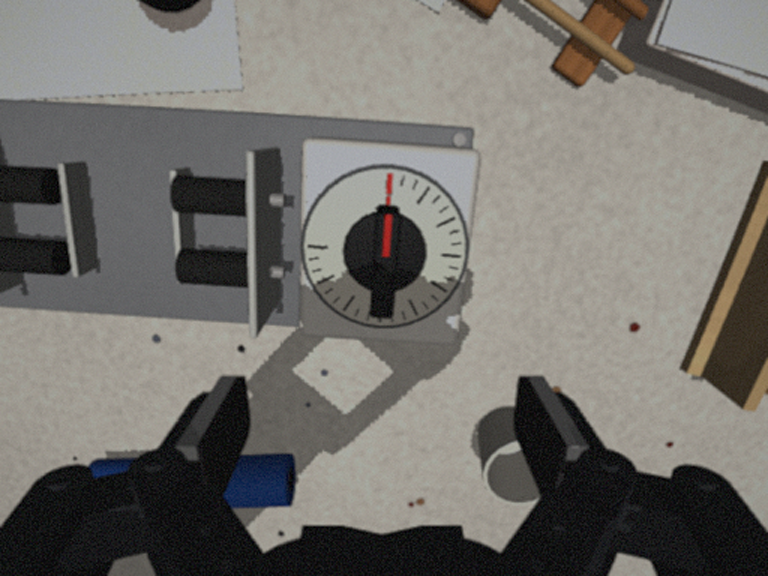

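View pics/w2c.png

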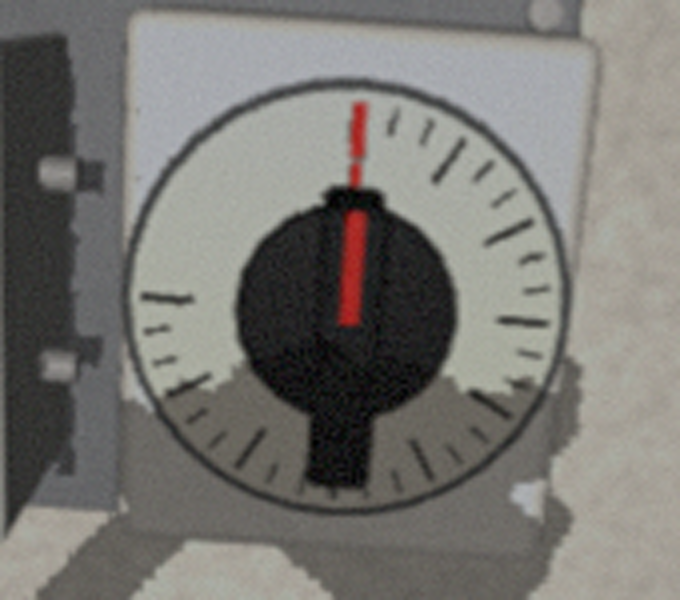

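Reading: the pointer (raw ~(258,155)) lies in line with the red mark (259,125), and the stop was felt (about 2 N m of wrist torque). Next, a quick look at the cradle on the way to the core.

```bash
python3 st.py 0.575 -0.113 0.33 0.13
```

```text
t 10.25 pos [ 0.6012 -0.3122  0.257 ] head 0.1777 tilt [ 0.0106  0.0053 -0.9999] q [-0.593   0.1564  1.459   0.0104  1.5205  0.7996] F [-0.4525  1.516  -0.1975] op 0.085668187867944
delta tool [ 0.0102 -0.2009 -0.0722]
turn 0.047735334547333974
```

Emit:
apply_moves:
  deltas:
    - [0.002,-0.045,-0.018,0.05,1]
    - [0.002,-0.045,-0.018,0,1]
    - [0.002,-0.045,-0.018,0,1]
    - [0.002,-0.045,-0.018,0,1]
    - [0,-0.015,0,0,1]
    - [0,0,0,0,1]
    - [0,0,0,0,1]
    - [0,0,0,0,1]

```text
t: 11.25
tool_pos: [0.5801, -0.1158, 0.3263]
tool_rot: [-3.128, -0.19, -0.006]
contact_force: [0.1, -0.8, -0.6]
opening: 0.0855
```

```bash
python3 st.py; python3 - <<'E'
from h import *
o=ctrl.get_obs(); p=ctrl.get_image('wrist'); save(p,'w3.png',None,1.5)
np.savez('w3.npz',W=cloud(p,o))
np.set_printoptions(suppress=True,precision=4)
for n in ['cradle','drive_lever_tip','lever_pivot']:
    for r in ctrl.spot_point(p,n)[:2]: print(n,r,world(p,r['uv'],o))
E
```

```text
t 11.25 pos [ 0.5801 -0.1158  0.3263] head 0.1216 tilt [ 0.0036  0.0078 -1.    ] q [-0.3269 -0.0666  1.5754  0.0085  1.6319  1.1228] F [ 0.0665 -0.7575 -0.5722] op 0.08552979538965187
cradle {'uv': [249.0, 153.8], 'confidence': 0.85} [ 0.5657 -0.1083  0.0169]
lever_pivot {'uv': [421.8, 157.5], 'confidence': 0.65} [ 0.6081 -0.3074  0.1179]
lever_pivot {'uv': [138.2, 144.6], 'confidence': 0.59} [0.5674 0.0434 0.0503]
```

View pics/w3.png

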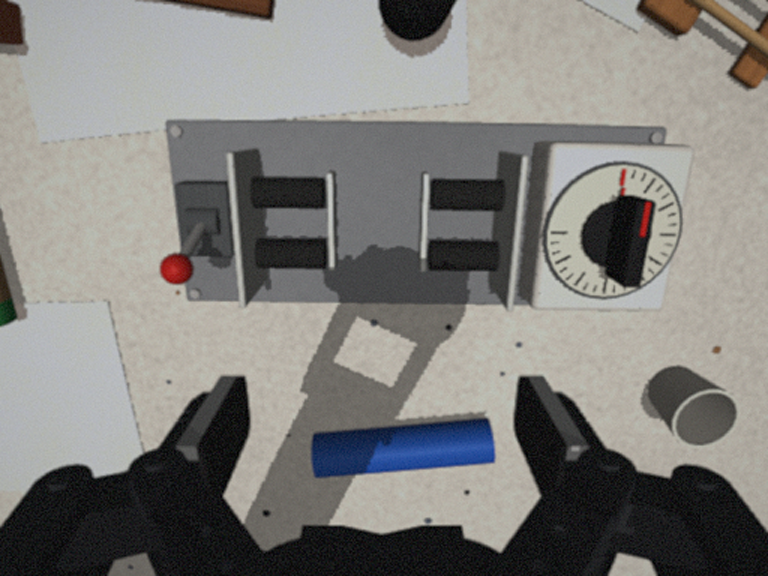

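```bash
python3 - <<'E'
from h import *
np.set_printoptions(suppress=True,precision=4)
o=ctrl.get_obs(); p=ctrl.get_image('wrist')
f=lambda c,h: world(p,(c[0]/1.5-.17,c[1]/1.5-.17),o,h=h)
TL,TR,BL=f((168,121),.016),f((665,128),.016),f((190,301),.016)
d=TL-TR; print('base',TL,TR,BL,'ctr',(TR+BL)/2,'yaw',np.arctan2(d[1],d[0])-np.pi/2,np.linalg.norm(d))
L1,L2,R1,R2=[f(c,.096) for c in [(230,153),(241,305),(526,156),(511,308)]]
c=(L1+L2+R1+R2)/4; d=(L1+L2-R1-R2)/2; print('cheeks',L1,L2,R1,R2,'ctr',c,'yaw',np.arctan2(d[1],d[0])-np.pi/2,np.linalg.norm(d))
r=[f(q,.060) for q in [(290,192),(293,253),(465,194),(462,255)]]
print('rollers',r,np.mean(r,0)); d=(r[0]+r[1]-r[2]-r[3]); print(np.arctan2(d[1],d[0])-np.pi/2)
C=[f(q,.070) for q in [(548,144),(690,148),(662,308),(531,305)]]
print(C,np.mean(C,0)); print('ball',f((176,269),.104),'bar top',f((648,200),.119),f((625,285),.119),'dial',f((612,230),.073))
E
```

```text
base [0.6462 0.0946 0.016 ] [ 0.6974 -0.3665  0.016 ] [0.4686 0.0744 0.016 ] ctr [ 0.583  -0.1461  0.016 ] yaw 0.11060397553117096 0.4639113208330055
cheeks [0.6306 0.0106 0.096 ] [ 0.5047 -0.0017  0.096 ] [ 0.6563 -0.218   0.096 ] [ 0.5307 -0.2324  0.096 ] ctr [ 0.5806 -0.1104  0.096 ] yaw 0.11232280370199499 0.2311015557987121
rollers [array([ 0.6006, -0.0313,  0.06  ]), array([ 0.5461, -0.0374,  0.06  ]), array([ 0.6174, -0.1827,  0.06  ]), array([ 0.5631, -0.1896,  0.06  ])] [ 0.5818 -0.1103  0.06  ]
0.11123380176933995
[array([ 0.6677, -0.2418,  0.07  ]), array([ 0.6808, -0.3617,  0.07  ]), array([ 0.5388, -0.3816,  0.07  ]), array([ 0.5267, -0.2588,  0.07  ])] [ 0.6035 -0.311   0.07  ]
ball [0.5332 0.0508 0.104 ] bar top [ 0.6374 -0.3102  0.119 ] [ 0.5694 -0.3117  0.119 ] dial [ 0.6047 -0.3127  0.073 ]
```

```bash
python3 st.py 0.5175 0.300 0.25 0.137
```

```text
t 11.5 pos [ 0.5802 -0.1152  0.327 ] head 0.1223 tilt [ 0.0047  0.0077 -1.    ] q [-0.326  -0.0674  1.5749  0.0088  1.6321  1.123 ] F [-0.4488  0.4575 -0.711 ] op 0.08527358446821774
delta tool [-0.012  -0.4192  0.0799]
turn -0.01471635992425313
```

Emit:
apply_moves:
  deltas:
    - [-0.002,-0.056,0.005,-0.015,1]
    - [-0.002,-0.056,0.01,0,1]
    - [-0.002,-0.056,0.01,0,1]
    - [-0.002,-0.056,0.01,0,1]
    - [-0.002,-0.056,0.01,0,1]
    - [-0.002,-0.056,0.01,0,1]
    - [0,-0.056,0.01,0,1]
    - [0,-0.03,0.015,0,1]

```text
t: 12.5
tool_pos: [0.5133, 0.3111, 0.25]
tool_rot: [-3.127, -0.203, -0.02]
contact_force: [0.4, 0.4, -0.8]
opening: 0.0854
```

```bash
python3 st.py; python3 - <<'E'
from h import *
o=ctrl.get_obs(); p=ctrl.get_image('wrist'); save(p,'w4.png',None,1.5)
np.set_printoptions(suppress=True,precision=4)
for r in ctrl.spot_point(p,'green_core_mid')[:2]: print(r,world(p,r['uv'],o), world(p,r['uv'],o,h=.025))
hs=cv2.cvtColor(p['img'],cv2.COLOR_RGB2HSV); g=(hs[...,0]>45)&(hs[...,0]<75)&(hs[...,1]>130)
W=cloud(p,o); v,u=np.mgrid[0:384,0:512]
n,l,s,c=cv2.connectedComponentsWithStats(g.astype(np.uint8))
for i in range(1,n):
    if s[i,4]>60: q=W[l==i]; print(s[i],np.nanmedian(q,0),world(p,c[i],o,h=.035))
E
```

```text
t 12.5 pos [0.5133 0.3111 0.25  ] head 0.1298 tilt [ 0.012   0.0085 -0.9999] q [ 0.4197 -0.0258  1.661   0.0028  1.492   1.8604] F [ 0.4319  0.3876 -0.7623] op 0.0854095810068215
{'uv': [261.9, 156.0], 'confidence': 0.74} [0.5234 0.3044 0.0503] [0.5182 0.3033 0.025 ]
[241  67  38  24 847] [0.6055 0.3186 0.0485] [0.6058 0.3185 0.035 ]
[244 219  34  20 413] [0.4336 0.2949 0.0484] [0.4277 0.2937 0.035 ]
```

View pics/w4.png

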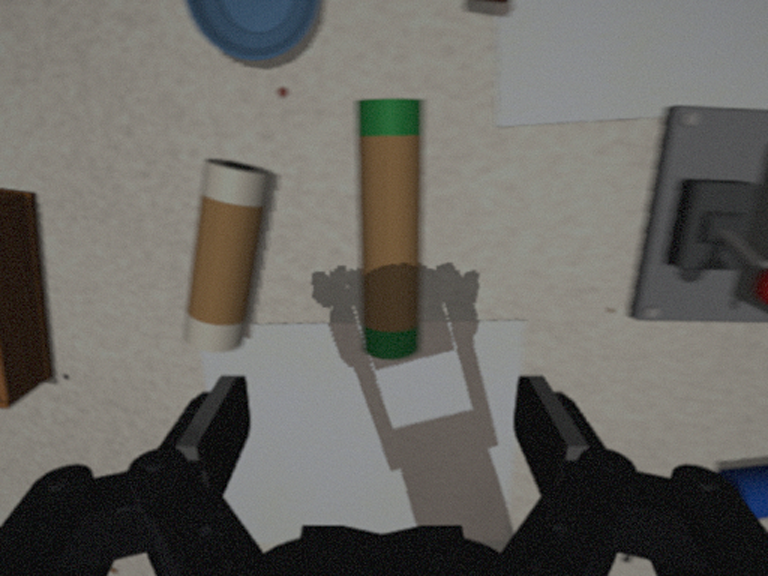

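```bash
python3 st.py 0.519 0.305 0.100 0.137
```

```text
t 12.6 pos [0.512  0.3108 0.2474] head 0.1316 tilt [ 0.0071  0.0068 -1.    ] q [ 0.4198 -0.0241  1.6638  0.0033  1.4927  1.8588] F [-0.4521 -0.3512 -0.274 ] op 0.08573066052371575
delta tool [0.005  0.0075 0.1474]
turn -0.005436375585147368
```

Emit:
apply_moves:
  deltas:
    - [0.005,0.0075,0.03,-0.005,1]
    - [0,0,0.04,0,1]
    - [0,0,0.04,0,1]
    - [0,0,0.03,0,1]
    - [0,0,0.01,0,1]
    - [0,0,0,0,1]
    - [0,0,0,0,1]
    - [0,0,0,0,1]

```text
t: 13.6
tool_pos: [0.5259, 0.3021, 0.1015]
tool_rot: [-3.127, -0.209, -0.031]
contact_force: [-0.1, 0.1, -0.0]
opening: 0.0853
```

```bash
python3 st.py 0.519 0.305 0.008 0.137
```

```text
t 13.6 pos [0.5259 0.3021 0.1015] head 0.1334 tilt [ 0.0192  0.0091 -0.9998] q [0.3983 0.1086 1.7791 0.001  1.2326 1.8353] F [-0.0718  0.0505 -0.0169] op 0.08525100643008211
delta tool [-0.0083 -0.0032  0.0933]
turn -0.0036278513092973808
```

Emit:
apply_moves:
  deltas:
    - [-0.008,-0.003,0.02,-0.004,1]
    - [0,0,0.03,0,1]
    - [0,0,0.025,0,1]
    - [0,0,0.012,0,1]
    - [-0.001,0,0.005,0,1]
    - [0,0,0,0,1]
    - [0,0,0,0,1]
    - [0,0,0,0,1]

```text
t: 14.6
tool_pos: [0.5181, 0.3067, 0.0079]
tool_rot: [-3.124, -0.218, -0.039]
contact_force: [0.4, -0.6, 0.7]
opening: 0.0853
```

```bash
python3 st.py 0.519 0.305 0.008 0.137
```

```text
t 14.6 pos [0.5181 0.3067 0.0079] head 0.1394 tilt [ 0.0242  0.0118 -0.9996] q [0.4103 0.2206 1.8306 0.0013 1.0635 1.841 ] F [ 0.4157 -0.6258  0.6785] op 0.0853411899489012
delta tool [ 0.0006  0.0018 -0.0001]
turn 0.0023636442416732906
```

Emit:
apply_moves:
  deltas:
    - [0,0.001,0,0,0.5]
    - [0,0,0,0,0]
    - [0,0,0,0,-1]
    - [0,0,0,0,-1]
    - [0,0,0,0,-1]
    - [0,0,0,0,-1]
    - [0,0,-0.015,0,-1]
    - [0,0,-0.02,0,-1]
  grip_force: 40

```text
t: 15.6
tool_pos: [0.5162, 0.3045, 0.0434]
tool_rot: [-3.125, -0.218, -0.034]
contact_force: [-0.6, 0.8, -1.3]
opening: 0.0487
```

Emit:
apply_moves:
  deltas:
    - [0,0,-0.05,0,-1]
    - [0,0,-0.05,0,-1]
    - [0,0,-0.05,0,-1]
    - [0,0,-0.03,0,-1]
    - [0,0,0,0,-1]
    - [0,0,0,0,-1]
    - [0,0,0,0,-1]
    - [0,0,0,0,-1]

```text
t: 16.6
tool_pos: [0.5102, 0.3018, 0.2331]
tool_rot: [-3.124, -0.218, -0.037]
contact_force: [-0.4, 0.4, -1.4]
opening: 0.0487
```

```bash
python3 st.py 0.580 -0.110 0.22 1.682; python3 - <<'E'
from h import *
p=ctrl.get_image('wrist'); save(p,'w5.png',None,1.5)
E
```

```text
t 16.6 pos [0.5102 0.3018 0.2331] head 0.1393 tilt [ 0.0228  0.0111 -0.9997] q [ 0.4081 -0.041   1.7042  0.0011  1.4531  1.8394] F [-0.3563  0.4422 -1.3906] op 0.048741133580437204
delta tool [0.0116 0.4176 0.0101]
turn -1.5426698358131934
```

View pics/w5.png

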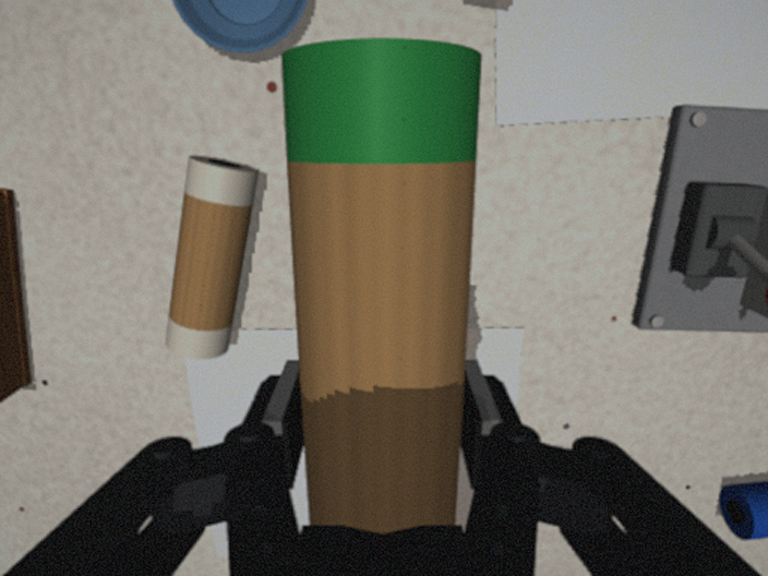

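Emit:
apply_moves:
  deltas:
    - [0,0,0,-0.18,-1]
    - [0,0,0,-0.18,-1]
    - [0,0,0,-0.18,-1]
    - [0,0,0,-0.18,-1]
    - [0,0,0,-0.18,-1]
    - [0,0,0,-0.18,-1]
    - [0,0,0,-0.18,-1]
    - [0,0,0,-0.18,-1]

```text
t: 17.65
tool_pos: [0.5071, 0.3004, 0.2231]
tool_rot: [2.156, 2.281, 0.014]
contact_force: [-0.2, 0.8, -0.5]
opening: 0.0486
```

```bash
python3 st.py 0.580 -0.110 0.22 1.682
```

```text
t 17.65 pos [0.5071 0.3004 0.2231] head 1.6271 tilt [ 0.0082  0.0048 -1.    ] q [ 0.4079 -0.0325  1.7124  0.0012  1.4522  0.3515] F [-0.1721  0.8462 -0.5203] op 0.048621731403354636
delta tool [-0.4138  0.0497  0.0018]
turn -0.05489793989619107
```

Emit:
apply_moves:
  deltas:
    - [-0.053,0.006,-0.001,0,-1]
    - [-0.053,0.006,-0.001,0,-1]
    - [-0.053,0.006,-0.001,0,-1]
    - [-0.053,0.006,-0.001,0,-1]
    - [-0.053,0.006,-0.001,0,-1]
    - [-0.053,0.006,-0.001,0,-1]
    - [-0.053,0.006,-0.001,0,-1]
    - [-0.03,0.006,-0.001,-0.05,-1]

```text
t: 18.65
tool_pos: [0.5778, -0.1069, 0.2218]
tool_rot: [-2.087, -2.341, -0.004]
contact_force: [0.5, 0.7, -2.3]
opening: 0.0486
```

Emit:
apply_moves:
  deltas:
    - [0,0,0,0,-1]
    - [0,0,0,0,-1]
    - [0,0,0,0,-1]
    - [0,0,0,0,-1]
    - [0,0,0,0,-1]
    - [0,0,0,0,-1]
    - [0,0,0,0,-1]
    - [0,0,0,0,-1]

```text
t: 19.65
tool_pos: [0.5769, -0.1049, 0.2195]
tool_rot: [-2.084, -2.339, -0.003]
contact_force: [-0.1, -0.1, -1.6]
opening: 0.0487
```

```bash
python3 st.py 0.580 -0.110 0.15 1.682;  python3 - <<'E'
from h import *
np.set_printoptions(suppress=True,precision=4)
p=ctrl.get_image('top'); save(p,'t6.png',(200,100,200,150),4)
o=ctrl.get_obs();hs=cv2.cvtColor(p['img'],cv2.COLOR_RGB2HSV); g=(hs[...,0]>45)&(hs[...,0]<75)&(hs[...,1]>130)
W=cloud(p)
n,l,s,c=cv2.connectedComponentsWithStats(g.astype(np.uint8))
for i in range(1,n):
    if s[i,4]>25 and s[i,4]<2000: q=W[l==i]; print(s[i],np.nanmedian(q,0),world(p,c[i],h=.26))
p=ctrl.get_image('wrist'); save(p,'w6.png',None,1.5)
E
```

```text
t 19.65 pos [ 0.5769 -0.1049  0.2195] head 1.6858 tilt [-0.0057  0.0074 -1.    ] q [-0.3094 -0.0265  1.7125  0.0054  1.4632 -0.4249] F [-0.0826 -0.1254 -1.5726] op 0.04868271228405344
delta tool [-0.006   0.0029  0.0695]
turn 0.003755221946980747
[40  8 13 11 34] [ 1.5634  1.1013 -0.46  ] [1.1102 0.6615 0.26  ]
[ 37 114  57  10 132] [0.8138 0.6759 0.0211] [0.7403 0.5534 0.26  ]
[ 22 122  14   4  32] [0.7984 0.8194 0.0216] [0.7282 0.6722 0.26  ]
[247 168   9  16 119] [ 0.5664 -0.0173  0.2556] [ 0.5641 -0.0168  0.26  ]
[311 169   5   8  29] [ 0.567  -0.1977  0.2571] [ 0.57   -0.1978  0.26  ]
```

View pics/w6.png

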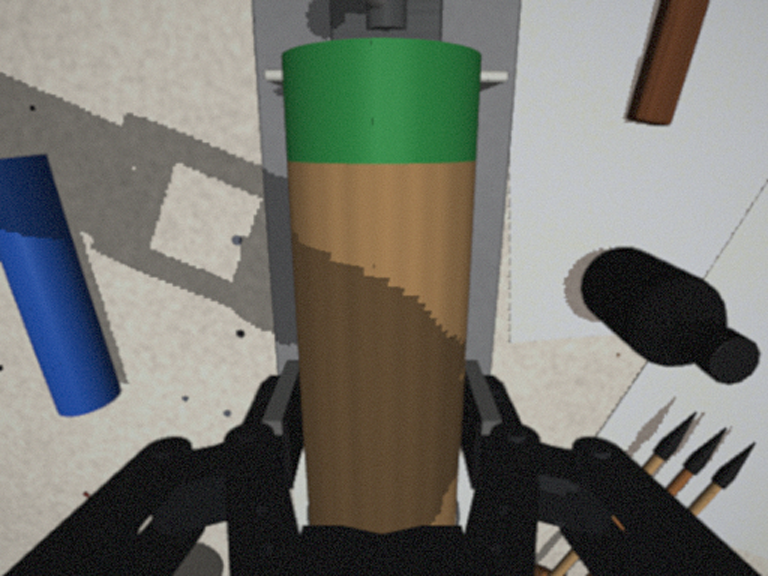

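View pics/t6.png

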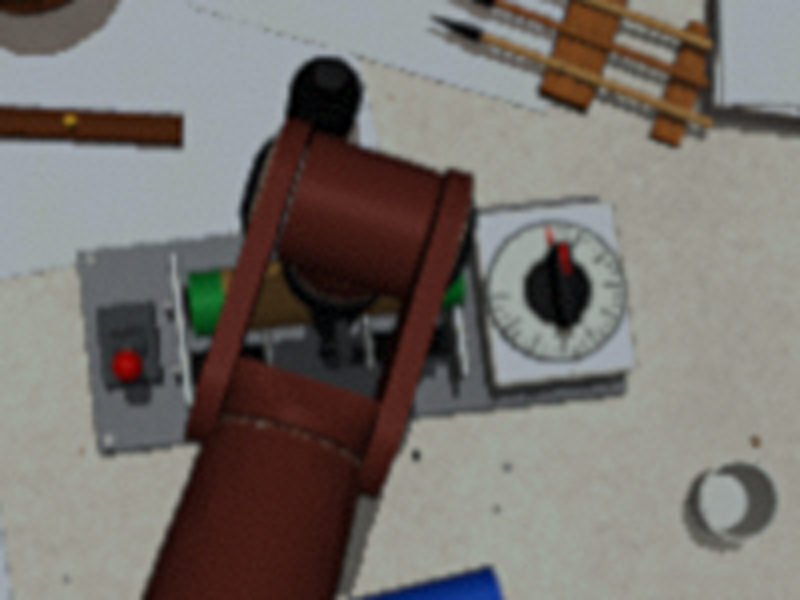

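Before the core goes down, I'll check the counter numerically, since the bar looked slightly ambiguous in this view.

```bash
python3 - <<'E'
from h import *
np.set_printoptions(suppress=True,precision=4)
p=ctrl.get_image('top'); im=p['img'][140:205,312:367,::-1]
cv2.imwrite('pics/k6.png',cv2.resize(np.clip(im.astype(float)*1.5,0,255).astype(np.uint8),None,fx=9,fy=9,interpolation=cv2.INTER_CUBIC))
# project the expected bar outlines for reading 0 and 0.15
big=cv2.resize(np.clip(im.astype(float)*1.5,0,255).astype(np.uint8),None,fx=9,fy=9,interpolation=cv2.INTER_CUBIC)
yaw=.111; ax=np.array([.6025,-.313])
for rd,col in ((0,(0,255,0)),(.2,(255,0,255))):
    h=yaw-rd; e=np.array([np.cos(h),np.sin(h)]); n=np.array([-e[1],e[0]])
    pts=[]
    for a,b in [(35,8),(35,-8),(-35,-8),(-35,8)]:
        X=np.r_[ax+(a*e+b*n)/1000,.119]; u,v=pix(p,X); pts.append([(u+.5-312)*9,(v+.5-140)*9])
    cv2.polylines(big,[np.int32(pts)],True,col,1)
cv2.imwrite('pics/k6b.png',np.hstack([cv2.imread('pics/k6.png')[:,:395],big[:,:395]]) if 0 else big)
E
```

```text
(no output)
```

View pics/k6b.png

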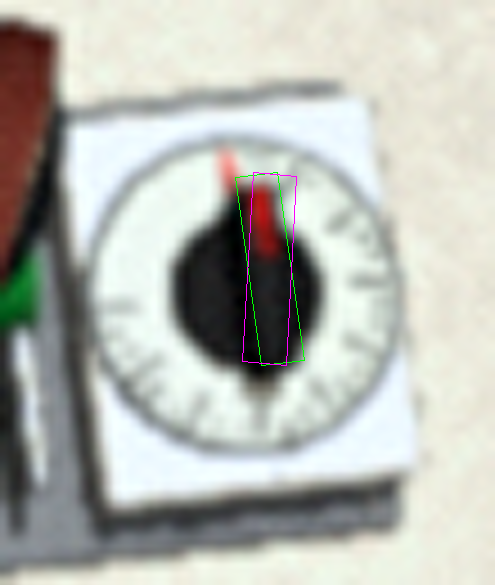

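```bash
python3 - <<'E'
import cv2,numpy as np
a=np.load('w3.npz')['W']; 
v,u=np.mgrid[0:384,0:512]
m=(a[...,2]>.112)&(a[...,2]<.128)&(u>385)&(u<445)&(v>120)&(v<200)
q=a[m]; print(len(q),cv2.minAreaRect((q[:,:2]*1000).astype(np.float32)))
c=q[:,:2]-q[:,:2].mean(0); w,V=np.linalg.eigh(c.T@c); d=V[:,1]; print('heading',np.arctan(d[1]/d[0]),q.mean(0))
E
```

```text
873 ((602.151611328125, -313.7469787597656), (69.49132537841797, 17.767608642578125), 7.194647312164307)
heading 0.10800250617293934 [ 0.60389672 -0.31201568  0.117967  ]
```

Counter heading 0.108–0.125 against winder yaw 0.111, so it reads about zero. Lowering the core.

Emit:
apply_moves:
  deltas:
    - [-0.006,0.004,0.01,0,-1]
    - [0,0,0.03,0,-1]
    - [0,0,0.03,0,-1]
    - [0,0,0.03,0,-1]
    - [0,0,0.02,0,-1]
    - [0,0,0,0,-1]
    - [0,0,0,0,-1]
    - [0,0,0,0,-1]

```text
t: 20.8
tool_pos: [0.5834, -0.1123, 0.0957]
tool_rot: [-2.088, -2.34, -0.004]
contact_force: [-0.1, 0.2, -2.3]
opening: 0.0489
```

```bash
python3 st.py 0.580 -0.110 0.062 1.682
```

```text
t 20.8 pos [ 0.5834 -0.1123  0.0957] head 1.6844 tilt [-0.0022  0.0057 -1.    ] q [-0.3177  0.1027  1.7958  0.005   1.247  -0.4329] F [-0.0524  0.1762 -2.3434] op 0.04892558866013904
delta tool [ 0.0025 -0.003   0.0337]
turn 0.0023964708257344647
```

Emit:
apply_moves:
  deltas:
    - [0.002,-0.003,0.012,0,-1]
    - [0,0,0.01,0,-1]
    - [0,0,0.006,0,-1]
    - [0,0,0.003,0,-1]
    - [0,0,0.002,0,-1]
    - [0,0,0,0,-1]
    - [0,0,0,0,-1]
    - [0,0,0,0,-1]

```text
t: 21.8
tool_pos: [0.581, -0.1107, 0.0641]
tool_rot: [-2.088, -2.342, -0.005]
contact_force: [-0.8, 0.2, -1.0]
opening: 0.0488
```

```bash
python3 st.py 0.580 -0.110 0.060 1.682
```

```text
t 21.8 pos [ 0.581  -0.1107  0.0641] head 1.6854 tilt [-0.0003  0.0049 -1.    ] q [-0.3163  0.1348  1.8194  0.0049  1.1891 -0.4327] F [-0.7922  0.2319 -1.0341] op 0.04877038003949551
delta tool [ 0.0008 -0.0009  0.0041]
turn 0.003407072449954196
```

Emit:
apply_moves:
  deltas:
    - [0,0,0.003,0,-1]
    - [0,0,0.002,0,-1]
    - [0,0,0.001,0,-1]
    - [0,0,0,0,-1]
    - [0,0,0,0,-0.1]
    - [0,0,0,0,0.15]
    - [0,0,0,0,0.3]
    - [0,0,0,0,0.5]

```text
t: 22.8
tool_pos: [0.5819, -0.1111, 0.0637]
tool_rot: [-2.088, -2.342, -0.004]
contact_force: [-0.5, 0.6, -0.9]
opening: 0.064
```

```bash
python3 st.py
```

```text
t 22.8 pos [ 0.5819 -0.1111  0.0637] head 1.6855 tilt [-0.0009  0.0046 -1.    ] q [-0.3161  0.1378  1.817   0.0044  1.1891 -0.4324] F [-0.4881  0.6061 -0.8554] op 0.06404044006717727
```

Emit:
apply_moves:
  deltas:
    - [0,0,0,0,0.8]
    - [0,0,0,0,1]
    - [0,0,0,0,1]
    - [0,0,-0.02,0,1]
    - [0,0,-0.03,0,1]
    - [0,0,-0.05,0,1]
    - [0,0,-0.05,0,1]
    - [0,0,-0.05,0,1]

```text
t: 23.8
tool_pos: [0.5803, -0.1114, 0.2701]
tool_rot: [-2.086, -2.339, -0.002]
contact_force: [1.5, 0.2, -0.4]
opening: 0.0857
```

```bash
python3 st.py; python3 - <<'E'
from h import *
np.set_printoptions(suppress=True,precision=4)
o=ctrl.get_obs(); p=ctrl.get_image('wrist'); save(p,'w7.png',None,1.5)
W=cloud(p,o); v,u=np.mgrid[0:384,0:512]
q=W[(W[...,2]>.085)&(W[...,2]<.115)&(np.hypot(W[...,0]-.58,W[...,1]+.11)<.15)]
r=np.array([.994,.1098]); 
hs=cv2.cvtColor(p['img'],cv2.COLOR_RGB2HSV); g=(hs[...,0]>8)&(hs[...,0]<22)&(hs[...,1]>90)&(hs[...,2]>40)&(W[...,2]>.06)&(np.hypot(W[...,0]-.58,W[...,1]+.11)<.1)
q=W[g]; print(len(q),q.mean(0),np.percentile(q[:,2],98))
g=(hs[...,0]>45)&(hs[...,0]<75)&(hs[...,1]>130)
n,l,s,c=cv2.connectedComponentsWithStats(g.astype(np.uint8))
for i in range(1,n):
    if s[i,4]>60: print(s[i],np.nanmedian(W[l==i],0))
p=ctrl.get_image('scene'); save(p,'s7.png',(120,140,200,130),4)
E
```

```text
t 23.8 pos [ 0.5803 -0.1114  0.2701] head 1.6852 tilt [-0.0047  0.0058 -1.    ] q [-0.3175 -0.0442  1.6457  0.0041  1.5463 -0.4321] F [ 1.5069  0.2414 -0.3543] op 0.0856517835467586
6261 [ 0.5791 -0.1079  0.0989] 0.10364612291122714
[ 228   65   52   28 1292] [ 0.5699 -0.0247  0.0996]
[232 235  43  23 647] [ 0.59   -0.2029  0.0997]
```

View pics/w7.png

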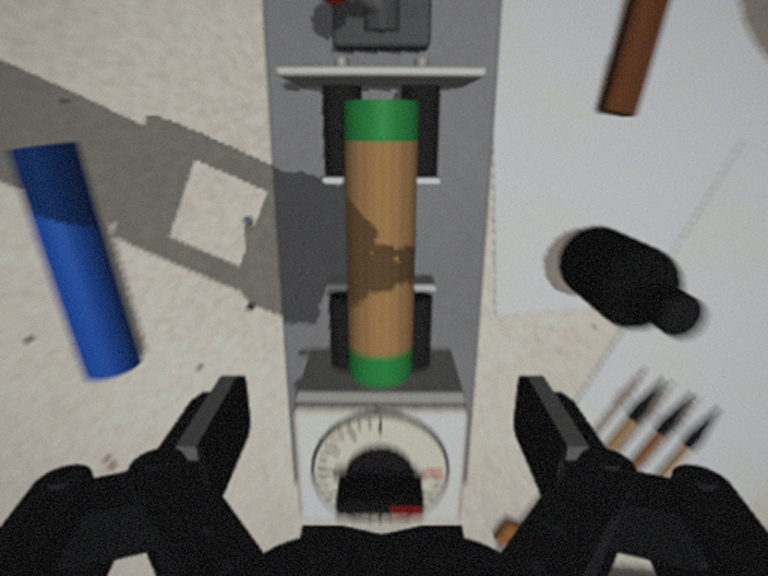

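View pics/s7.png

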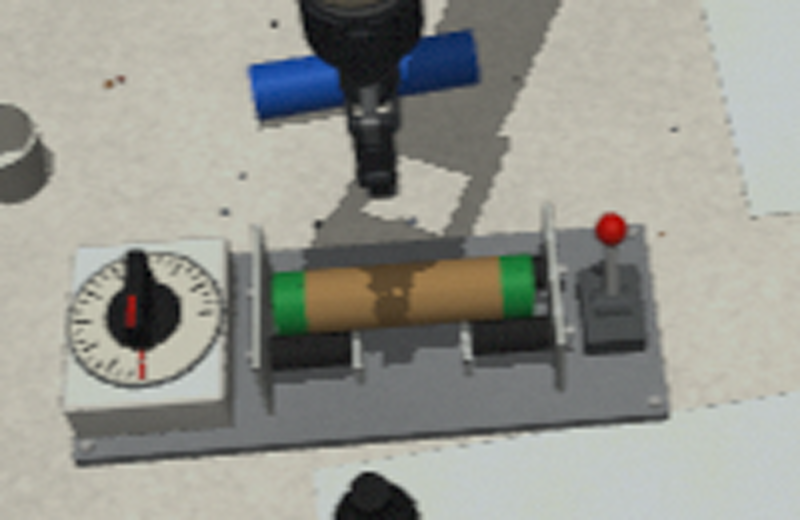

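The core is seated: its top is about 0.102 m up and both green ends are inside the cheeks. The counter pointer is still on the red mark. Next is the lever.

```bash
python3 st.py 0.480 0.045 0.20 1.682
```

```text
t 23.9 pos [ 0.5838 -0.1125  0.2776] head 1.6853 tilt [ 0.009   0.0014 -1.    ] q [-0.3175 -0.0481  1.6373  0.0041  1.5444 -0.432 ] F [ 0.6163 -0.6233 -0.7565] op 0.08578586883302955
delta tool [ 0.1683 -0.0859  0.0768]
turn 0.003251127407642773
```

Emit:
apply_moves:
  deltas:
    - [0.034,-0.018,0,0,-1]
    - [0.034,-0.018,0,0,-1]
    - [0.034,-0.018,0,0,-1]
    - [0.034,-0.018,0.02,0,-1]
    - [0.032,-0.014,0.03,0,-1]
    - [0,0,0.027,0,-1]
    - [0,0,0,0,-1]
    - [0,0,0,0,-1]

```text
t: 24.9
tool_pos: [0.4802, 0.0486, 0.2106]
tool_rot: [2.077, 2.327, 0.029]
contact_force: [0.1, -0.6, 0.9]
opening: 0.0002
```

```bash
python3 st.py 0.480 0.045 0.094 1.682; python3 - <<'E'
from h import *
p=ctrl.get_image('wrist'); save(p,'w8.png',None,1.5)
E
```

```text
t 24.9 pos [0.4802 0.0486 0.2106] head 1.6844 tilt [ 0.029  -0.0008 -0.9996] q [-0.0539 -0.3072  1.9752  0.0007  1.4446 -0.1676] F [ 0.0758 -0.5742  0.9138] op 0.00017631465538423533
delta tool [-0.0031 -0.004   0.1166]
turn 0.0023749808551349894
```

View pics/w8.png

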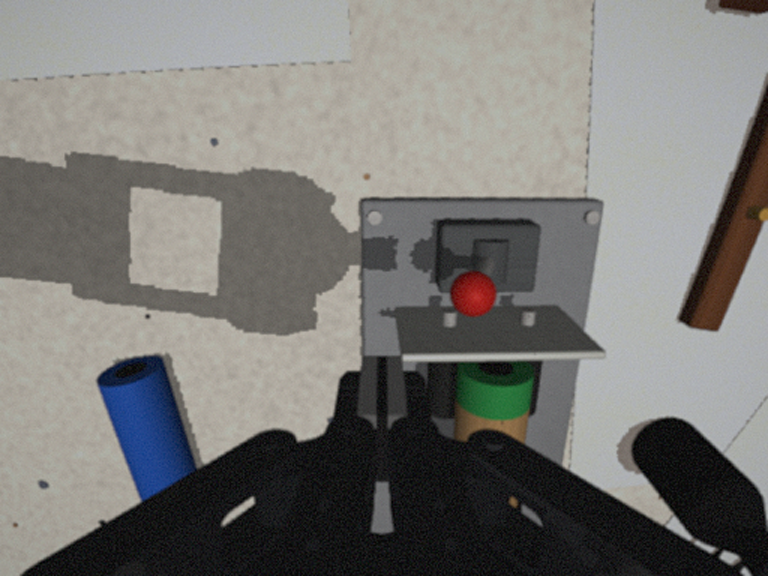

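```bash
python3 - <<'E'
from h import *
np.set_printoptions(suppress=True,precision=4)
o=ctrl.get_obs(); p=ctrl.get_image('wrist'); print('ball',world(p,(315.2,195.8),o,h=.104),world(p,(315.2,195.8),o))
print(o['tool_pos'])
E
```

```text
ball [0.5371 0.0455 0.104 ] [0.5323 0.0514 0.1212]
[0.4802 0.0485 0.2105]
```

Emit:
apply_moves:
  deltas:
    - [-0.003,-0.004,0.03,0,-1]
    - [0,0,0.03,0,-1]
    - [0,0,0.03,0,-1]
    - [0,0,0.02,0,-1]
    - [0,0,0.006,0,-1]
    - [0,0,0,0,-1]
    - [0,0,0,0,-1]
    - [0,0,0,0,-1]

```text
t: 26.0
tool_pos: [0.489, 0.0421, 0.1029]
tool_rot: [2.072, 2.312, 0.046]
contact_force: [0.3, -0.6, -0.2]
opening: -0.0001
```

```bash
python3 st.py 0.480 0.045 0.094 1.682
```

```text
t 26.0 pos [0.489  0.0421 0.1029] head 1.6797 tilt [ 0.0473 -0.0022 -0.9989] q [-0.0664 -0.1912  2.0672  0.001   1.2183 -0.1758] F [ 0.2905 -0.6246 -0.2471] op -8.539015236561467e-05
delta tool [ 0.0039 -0.0091  0.0085]
turn -0.002334497309310013
```

Emit:
apply_moves:
  deltas:
    - [0.005,0,0.008,0,-1]
    - [0,0,0.001,0,-1]
    - [0,0.012,0,0,-1]
    - [0,0.012,0,0,-1]
    - [0,0.012,0,0,-1]
    - [0,0.012,0,0,-1]
    - [0,0.008,0,0,-1]
    - [0,0,0,0,-1]

```text
t: 27.0
tool_pos: [0.5496, 0.0541, 0.097]
tool_rot: [2.071, 2.311, 0.047]
contact_force: [-0.0, -0.4, -0.3]
opening: -0.0003
```

```bash
python3 st.py 0.573 0.055 0.094 1.682; python3 - <<'E'
from h import *
p=ctrl.get_image('scene'); save(p,'s9.png',(200,140,130,100),5)
E
```

```text
t 27.0 pos [0.5496 0.0541 0.097 ] head 1.68 tilt [ 0.0483 -0.0023 -0.9988] q [-0.0364 -0.0289  1.9294 -0.0006  1.1927 -0.1455] F [-0.0299 -0.4076 -0.2715] op -0.000296434005743696
delta tool [-0.0016  0.0232  0.0041]
turn -0.0020363814311308293
```

View pics/s9.png

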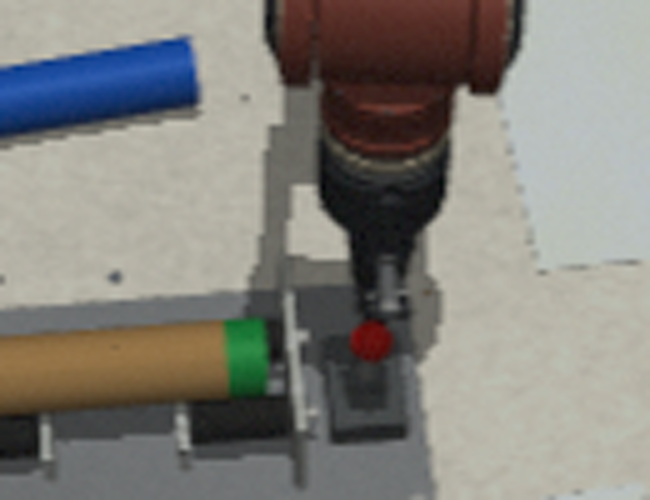

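Emit:
apply_moves:
  deltas:
    - [-0.005,0.003,0,0,-1]
    - [0,0.01,0.002,0,-1]
    - [0,0.008,0,0,-1]
    - [0,0.006,0,0,-1]
    - [0,0.004,0,0,-1]
    - [0,0.003,0,0,-1]
    - [0,0.003,0,0,-1]
    - [0,0,0,0,-1]

```text
t: 28.05
tool_pos: [0.5711, 0.0509, 0.0959]
tool_rot: [2.093, 2.341, -0.017]
contact_force: [-3.2, 0.5, 2.5]
opening: 0.0003
```

```bash
python3 st.py 0.573 0.055 0.094 1.682; python3 - <<'E'
from h import *
p=ctrl.get_image('scene'); save(p,'s10.png',(200,140,130,100),5)
E
```

```text
t 28.05 pos [0.5711 0.0509 0.0959] head 1.6823 tilt [-0.0061 -0.0088 -0.9999] q [-0.0364  0.0576  1.8435 -0.0095  1.2462 -0.1448] F [-3.2038  0.4951  2.4527] op 0.0002573814710599453
delta tool [0.0038 0.0024 0.0018]
turn 0.0002512180674194564
```

View pics/s10.png

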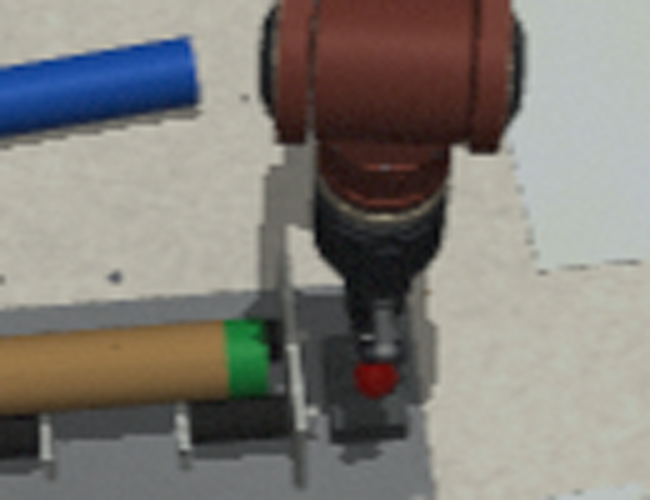

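Emit:
apply_moves:
  deltas:
    - [0,0.004,0,0,-1]
    - [0,0.004,0,0,-1]
    - [0,0.004,0,0,-1]
    - [0,0.004,0,0,-1]
    - [0,0.004,0,0,-1]
    - [0,0.004,0,0,-1]
    - [0,0.004,0,0,-1]
    - [0,0.004,0,0,-1]

```text
t: 29.1
tool_pos: [0.5709, 0.0509, 0.0966]
tool_rot: [-2.044, -2.293, 0.137]
contact_force: [-18.3, -2.4, 13.2]
opening: 0.0002
```

```bash
python3 st.py 0.573 0.055 0.094 1.682; python3 - <<'E'
from h import *
p=ctrl.get_image('scene'); save(p,'s11.png',(200,140,130,100),5)
E
```

```text
t 29.1 pos [0.5709 0.0509 0.0966] head 1.6862 tilt [-0.109  -0.0219 -0.9938] q [-0.0285  0.124   1.7742 -0.0257  1.352  -0.1365] F [-18.3194  -2.4354  13.2115] op 0.0001782733360018912
delta tool [0.0038 0.0028 0.0023]
turn 0.0042187781306752825
```

View pics/s11.png

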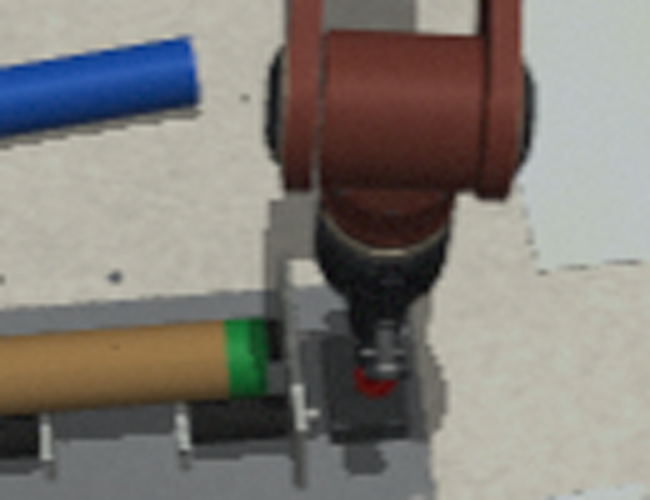

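The tool stalled at 18 N, so it's at the stop. I'll back off and check the lever.

Emit:
apply_moves:
  deltas:
    - [0,-0.01,0,0,-1]
    - [0,-0.015,0,0,-1]
    - [0,-0.02,0,0,-1]
    - [0,-0.02,-0.01,0,-1]
    - [0,-0.01,-0.04,0,-1]
    - [0,-0.01,-0.05,0,-1]
    - [0,-0.01,-0.05,0,-1]
    - [0,0,0,0,-1]

```text
t: 30.15
tool_pos: [0.4893, 0.0433, 0.2605]
tool_rot: [-2.046, -2.296, 0.131]
contact_force: [0.7, -0.2, 0.5]
opening: -0.0001
```

```bash
python3 st.py; python3 - <<'E'
from h import *
np.set_printoptions(suppress=True,precision=4)
o=ctrl.get_obs()
for n in ['scene','top','wrist']:
    p=ctrl.get_image(n); W=cloud(p,o); save(p,n+'12.png',None,1.5)
    hs=cv2.cvtColor(p['img'],cv2.COLOR_RGB2HSV); g=((hs[...,0]<6)|(hs[...,0]>174))&(hs[...,1]>170)&(np.hypot(W[...,0]-.58,W[...,1]-.05)<.07)&(W[...,2]>.07)
    if g.sum()>10:
        c=np.argwhere(g).mean(0)[::-1]; print(n,g.sum(),c,'ball',world(p,c,o,h=.104))
        b=world(p,c,o,h=.104); d=b[:2]-[.580,-.110]; print('winder x,y',d@[.9939,.1108],d@[-.1108,.9939])
E
```

```text
t 30.15 pos [0.4893 0.0433 0.2605] head 1.6862 tilt [-0.1038 -0.0214 -0.9944] q [-0.0483 -0.215   1.8194 -0.0264  1.6399 -0.1637] F [ 0.7352 -0.2286  0.4951] op -0.00013006400983302908
scene 53 [274.4717 204.0755] ball [0.5579 0.0555 0.104 ]
winder x,y -0.0036340745707728913 0.16691202931503063
top 389 [216.8226 165.4833] ball [0.6184 0.097  0.104 ]
winder x,y 0.061140637481350554 0.20151070749560993
wrist 530 [387.6962 178.8509] ball [0.6031 0.0504 0.104 ]
winder x,y 0.04076725673948037 0.1568720335412249
```

View pics/scene12.png

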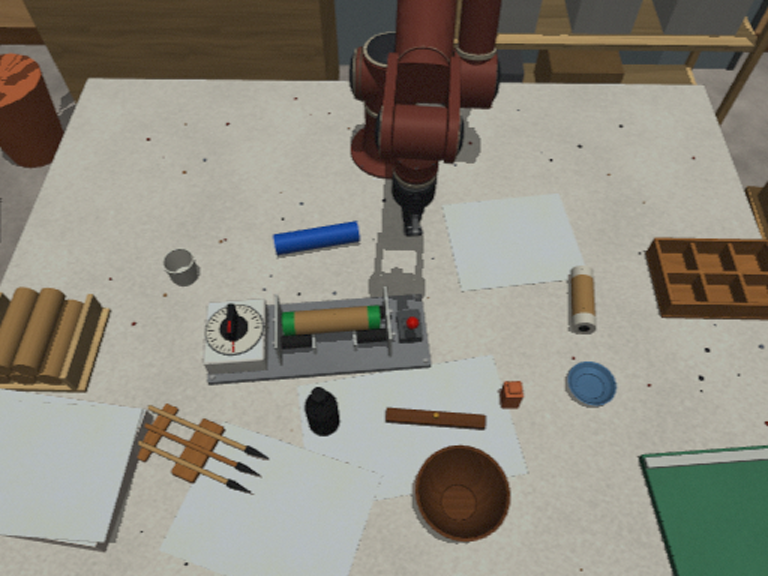

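View pics/wrist12.png

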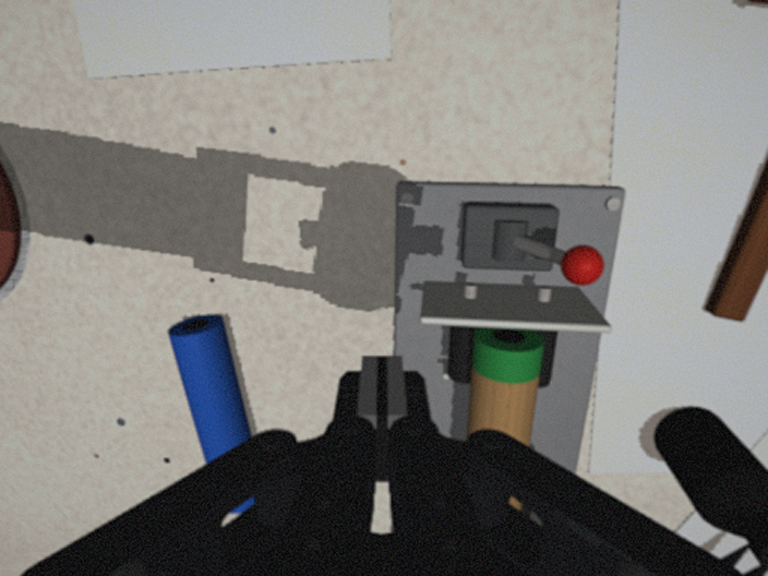

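```bash
python3 - <<'E'
from h import *
np.set_printoptions(suppress=True,precision=4)
o=ctrl.get_obs(); p=ctrl.get_image('scene')
for n,uv,h in [('ball now',(412/1.5-.17,322.5/1.5-.17),.104),('ball start',(409/1.5-.17,296/1.5-.17),.105)]:
    b=world(p,uv,o,h=h); d=b[:2]-[.580,-.110]; print(n,b,'winder x,y',d@[.9939,.1108],d@[-.1108,.9939])
W=cloud(p); v,u=np.mgrid[0:384,0:512]
m=(W[...,2]>.108)&(W[...,2]<.13)&(np.hypot(W[...,0]-.6025,W[...,1]+.313)<.045); q=W[m]
print(len(q),cv2.minAreaRect((q[:,:2]*1000).astype(np.float32)))
save(p,'k13.png',(125,190,165,70),4)
E
```

```text
ball now [0.5963 0.0555 0.104 ] winder x,y 0.03451207204447823 0.16273299435368674
ball start [0.5334 0.0493 0.105 ] winder x,y -0.028714419733735234 0.16348474031758894
119 ((601.6884765625, -310.9920654296875), (70.03118133544922, 16.000782012939453), 6.005312919616699)
```

View pics/k13.png

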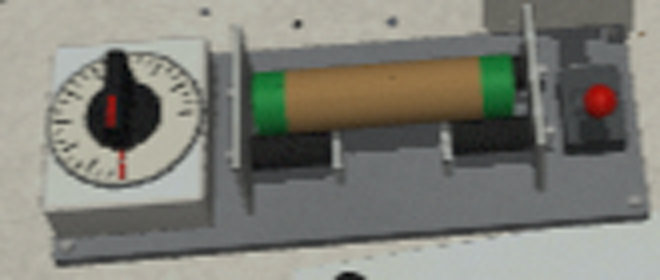

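The ball is at winder x of about +35 to +41 mm (fully over is +36 mm). The knob heading is 6.0° against a winder yaw of 6.4°, and the core is seated. Handing in.

```bash
python3 -c "
from station import ctrl
print(ctrl.finish_job())"
```

```text
the job is handed in; nothing more can be done
None
```

I did all three steps in the order asked and handed the job in at about 30 s of the 72 s allowed; no verdict was reported.

- **Counter:** I turned the black knob anticlockwise from about 1.57 rad to its zero stop. At the stop the wrist torque reached about 2 N m, firmer than a light press, and I eased off before letting go. In the last picture the knob heading was 6.0° against a winder yaw of about 6.4°, with the pointer at the red mark.
- **Green core:** It lies in the roller cradle between the cheeks, released. Its top measured about 0.100–0.104 m, where 0.102 m means fully seated.
- **Lever:** I pushed it away from the robot until it stalled at about 18 N. The red ball measured +35 mm (scene camera) and +41 mm (wrist camera) across the winder, where fully over is +36 mm. A top-camera figure, and one automatic scene-camera figure, disagreed. I set them aside because I judged their colour mask had caught something other than the ball.
- **Everything else:** In the last scene picture, the white-ended core, the blue tube and the other things looked unmoved, and the arm was clear of everything.

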